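# Zero the shop's dial scale

## Robot

A 7-joint arm with a two-finger parallel gripper is mounted at the origin on a cart in front of the work surface, level with it; the furniture and walls round the work are solid. World frame = base frame: x ahead of the robot, y to its left, z up, the work surface at z = 0. Lengths are in m, angles in degrees, forces in N, time in s.
With the tool pointing down it reaches from about 0.4 to 0.875 m from the base axis. Payload 4.4 kg.
Tool frame: the origin (TCP) lies on the front face of the gripper's body, between the roots of the fingers; the fingertips stand 73 mm ahead of it and the grasp point (between the pads) lies 54 mm ahead of it; z points along the fingers, y is the line along which they close (so a half turn about z gives the same grasp; the last joint's range is limited). The gripper opens to 85 mm and grips with 20 to 120 N. Pads are 22 mm wide; open, the fingers measure 114 mm over their backs; the gripper's body (76 mm by 85 mm) begins 54 mm behind the grasp point. The pads swing forward as they close: fully open they stand 13 mm farther back than shut.
Start: joints at [68.652, 36.005, 2.206, 86.941, -1.547, 57.084, -1.146], TCP at [0.196, -0.62, 0.304] pointing down, gripper open.
Joint ranges: [-175.42, 175.42], [-21.48, 121.26], [-71.46, 75.88], [10.55, 141.38], [-63.04, 243.04], [13.31, 113.54], [-168.57, 168.57]. Speed limits (degrees/s): [147.25, 147.25, 180, 180, 180, 180, 180].

## Interface

Orientations are given as a 3x3 rotation matrix whose columns are the frame's x, y, z axes.
In Python, from workcell import readout, get_image, manip, silhouettes gives the robot as it stands.
- The arm moves only by the tool send_rows, never from a script. Its argument "deltas" is a list of rows, each a list of 3 entries, a list of its own where there are three numbers: the finger opening in mm, from 0 to 85.4, then the shift along the tool's x, y, z in mm, then the turn about the tool's z in rad. In form: [[gripper, [tx, ty, tz], turn], ...]. A call has 1 to 12 rows; each row is the pose to reach, as a shift and turn from the pose commanded when the call began, along the tool's axes at that moment; what a row does not reach only later rows make up. A row lasts 1/12 s, in which the tool goes at most 41.7 mm and 7.16 degrees, less where a joint would pass 70% of its speed; a pose out of reach is approached as far as the arm can. A call with a gripper value outside its range is refused whole. The fingers move at their own pace and stop on an object; the grip force is fixed at half the most. Time passes only in rows, so rows that repeat a pose let the fingers close. It gives the time, the measured TCP pose, the force, the opening and the grip force at its end, in the units of the state.
- readout.get_obs(): the state, without advancing time (a new reading comes with each control period).
- get_image(name): name is "scene" or "side" or "wrist"; returns a dict with "pixels" (400x640x3 uint8, blue, green, red), "fx", "fy", "cx", "cy" (pixels), "distortion" ([k1, k2, p1, p2, k3] as OpenCV has them; the pictures are not rectified), "world_to_cam" (4x4, takes a point from world to camera coordinates). Camera axes: x right, y up, looking along -z (the intrinsics and any distortion apply to the point x, -y, -z); pixel columns grow to the right and rows downward; lengths in m; the calibration is good to about 2 mm. A picture is of the moment at which its call begins. There is no depth.
- manip.close_job(): hands the job in; it is judged then, once.
Trained networks look in the newest picture that a camera, given by its name, has taken for a name from the list of things; names that differ only in an ending like _2 or _b are one class to them, and where a whole thing is asked for, a point or a joint stands for the part that bears it (a point fixed in the world has none). Each returns a list of dicts, best first, with "conf" (0 to 1); they miss things now and then, are a little off and sometimes report something else, mostly with a low value. They report only what shows in the picture. A call takes as long as a camera call. They do not tell look-alikes from the thing itself.
- silhouettes(name, camera): "pixels" (400x640 bool, what is visible of it) and "uv" ([column, row] in pixels, amid what is visible of it).
The state is a dict: "time": time; "joint_positions": joint angles; "joint_velocities": joint speeds; "joint_torque": joint torques, N m; "position": TCP position; "ee_rot": TCP orientation; "contact_force": force on the tool from outside, world axes, zero at the start; "wrist_torque": the same for the moment, N m; "opening": finger opening in m; "grip_force": force on a finger pad.
Only numpy, scipy, OpenCV 4.12 (cv2) and the standard library are available. Lean on these libraries where they do the work, as an engineer would, in place of code of your own. Each camera call takes 0.05 s, during which the arm holds its last target. There are 200 camera calls.

## Task

The dial scale is out of zero. Put the chocolate that was left on its pan back on the marble board, then fit the stubby flat driver into the zero screw, without leaning hard on it, and turn the screw until the dial's zero mark stands at the pointer of the empty scale. Stand the driver back in its block and leave the other chocolates, the bell and the pen alone.

Things in the scene. Friction and masses are not known exactly. Their poses are not given: they have to be found in the camera images.
- scale: Fixed white dial scale, 186 x 160 mm, 193 mm tall; origin: centre of its underside; x from its front (-x, toward the robot) to its back, y to its left. Base 42 mm high. The pan is at the front left, the zero adjuster at the front right; the upright round dial (radius 58 mm, centre 136 mm up, its glass 48 mm behind the origin) stands at the back and faces -x.
- pan_centre (a point): Centre of the upper face of the scale's sprung steel pan, 108 x 92 mm with a rim 4 mm high; 60 mm above the counter when empty. It sinks about 1 mm under 10 g, 9 mm at most.
- adjuster_rim (a point): Centre of the upper rim of the zero adjuster, a dark steel guide bushing 24 mm tall on the scale's base (rim 66 mm above the counter), fixed. Its mouth, 23 mm wide, narrows as a funnel over 8 mm to a straight upright bore 13 mm wide. The brass zero screw stands centred in the bore, its round head 15 to 17.5 mm below this rim (differs from start to start, not measured).
- adjuster_foot (a point): Foot of the bushing, on the screw's axis, 24 mm under the rim, fixed. The screw head has one slot right across it, 4 mm wide and deep. At the start the slot lies within 0.7 rad of the scale's x axis, either way, unmeasured: look down the bore, or feel: a blade lightly pressed and turned drops 4 mm into it. The screw turns against about 0.06 N m, keeps its height and stays where left.
- pointer_tip (a point): Tip of the dial's black pointer, 40 mm from the dial's centre. The pan drives it: straight up when the pan is empty, turned clockwise (seen from the front) by a load; the chocolate turns it by 0.3 to 0.45 rad.
- zero_mark (a point): Point under the zero wedge on the dial's disc, 40 mm from the dial's centre, where the pointer tip belongs when the empty scale reads zero. The zero screw turns this disc: at the start the mark stands 0.4 to 0.75 rad anticlockwise (seen from the front) of straight up, so the scale reads too high. 1 rad of screw, clockwise from above, turns the disc 0.5 rad clockwise seen from the front.
- driver: Loose stubby flat driver, 99 mm long, 110 g, upright in the block. Origin: middle of the blade's end; z up the shaft, x along the blade's width. Blade 11 mm wide, 2.2 mm thick, 5 mm long; round shank 10.6 mm across to z = 44 mm; collar 26 mm across to 50 mm; six-sided grey handle, 26 mm across flats, to 94 mm, flats facing along x and 60 degrees either way from x; cap to 99 mm.
- tool_block: Fixed dark wooden tool block, 50 x 70 x 48 mm (x, y, z); origin: centre of its underside. An upright through hole 18 mm wide in its middle takes the driver's shank, the collar resting on the block's top, so that the driver's origin is then 4 mm above the counter. Two short bits stick up 4 mm from small holes beside it.
- block_hole (a point): Centre of the mouth of the block's middle hole, on its top face, 48 mm above the counter.
- chocolate: Loose square dark chocolate, 29 x 38 x 25 mm (x, y, z), about 25 g, lying on the scale's pan at the start; origin: centre of its underside.
- tasting_board: Fixed white marble tasting board, 130 x 200 x 10 mm (x, y, z), on the counter on the right; origin: centre of its underside. Its half toward +y (from y = +10 mm on) is free; four other chocolates lie on the other half. A closed tin 58 mm high stands on the counter between the board and the tool block.
- choc_log: Loose white striped log chocolate 44 x 22 x 19 mm on the board; origin: centre of its underside.
- choc_swirl: Loose chocolate 28 x 36 x 24 mm with a white swirl, on the board; origin: centre of its underside.
- choc_nib: Loose milk chocolate 36 x 31 x 20 mm with nibs on top, on the board; origin: centre of its underside.
- choc_dome: Loose dome-shaped chocolate, 32 mm across, 20 mm high, on the board; origin: centre of its underside.
- bell: Loose desk bell, 70 mm across, 44 mm high, behind the tool block; origin: centre of its underside.
- pen: Loose ball pen, 137 mm long, lying at the counter's front edge; origin: centre of its underside.
Things that resemble listed ones, but are neither listed nor needed, are in the scene too. There is more than one size of the driver; the job needs the larger.

How it is judged (in metres and radians):
On the way, in this order (a step that is already met when the one before it is completed fails the run):
1. the chocolate lies on the marble board, let go (x of chocolate in the frame of tasting_board between -0.065 and 0.065 m and y of chocolate in the frame of tasting_board between -0.1 and 0.1 m and height (world z) of chocolate below 0.018 m and contact force between the fingers and chocolate below 0.05 N), for 0.2 s.
2. with the driver's blade down the zero adjuster, the zero mark is brought to the pointer of the empty scale (within 3.5 mm) (distance between pointer_tip and zero_mark below 0.0035 m and horizontal distance between driver and adjuster_rim below 0.004 m and z of driver in the frame of adjuster_rim below -0.015 m), for 0.2 s.
At the end, for the whole second after the job is handed in: Pan empty and pointer tip within 4 mm of the zero mark; chocolate at rest on the marble board, underside 6 to 18 mm above the counter; driver upright (within 0.15 rad) in the block's middle hole, within 8 mm of its centre, blade end under 8 mm above the counter; all released (distance between pointer_tip and zero_mark below 0.004 m and x of chocolate in the frame of tasting_board between -0.065 and 0.065 m and y of chocolate in the frame of tasting_board between -0.1 and 0.1 m and height (world z) of chocolate between 0.006 and 0.018 m and horizontal distance between driver and block_hole below 0.008 m and height (world z) of driver below 0.008 m and angle between driver's own z axis and vertical below 0.15 rad and linear speed of each of driver, chocolate below 0.02 m/s); the robot touches nothing.
It fails at once if the driver is pressed on the scale or its screw with more than 30 N (contact force between driver and scale above 30 N).
It fails at once if another chocolate, the bell or the pen is moved by more than 20 mm (distance of any of choc_log, choc_swirl, choc_nib, choc_dome, bell, pen from where it was at the start of the episode above 0.02 m).
It also fails if it takes over 72 s, if anything falls off the work surface, if the arm or the gripper's body presses on something with over 40 N, if the wrist force passes 120 N, or if a joint passes its speed limit or range.

## Working session

There is one attempt and no reset: what is moved stays moved. The work goes in short steps, Python scripts to look and compute and a tool call to move; the robot and the scene stay as the last step left them, time stands still between calls to the robot, and variables do not carry over. Pictures are saved under pics/ and viewed, at most 10 in all, crops included, and the job is handed in when it is done.

Besides the shell and the picture viewer there is one more tool, called after "Call:" as name([rows], argument=value, ...), one row to a line, values as JSON. send_rows: Moves the arm, as the interface text tells. Its arguments: {"type":"object","properties":{"deltas":{"type":"array"}},"required":["deltas"]}

```bash
mkdir -p pics; cat > h.py <<'E'
import numpy as np, cv2
from workcell import readout, get_image, manip, silhouettes
def K(im): return np.array([[im["fx"],0,im["cx"]],[0,im["fy"],im["cy"]],[0,0,1.]])
def ray(im,uv):
    p=cv2.undistortPoints(np.array([[uv]],float),K(im),np.array(im["distortion"],float))[0,0]
    T=np.array(im["world_to_cam"]);R=T[:3,:3]
    return -R.T@T[:3,3], R.T@np.array([p[0],-p[1],-1.])
def atz(im,uv,z):
    c,d=ray(im,uv); return c+d*(z-c[2])/d[2]
def proj(im,P):
    T=np.array(im["world_to_cam"]);P=np.atleast_2d(P)
    q=(T[:3,:3]@P.T).T+T[:3,3]; q=q*[1,-1,-1]
    return cv2.projectPoints(q,np.zeros(3),np.zeros(3),K(im),np.array(im["distortion"],float))[0][:,0]
def tri(a,b):
    A=0;B=0
    for im,uv in (a,b):
        c,d=ray(im,uv);d=d/np.linalg.norm(d);M=np.eye(3)-np.outer(d,d);A=A+M;B=B+M@c
    return np.linalg.solve(A,B)
def state():
    o=readout.get_obs();print("t",o["time"],"pos",np.round(o["position"],4),"op",round(o["opening"],4),"F",np.round(o["contact_force"],1));print(np.round(o["ee_rot"],3).tolist());return o
E
python3 - <<'E'
from h import *
state()
a=get_image("scene");b=get_image("side");c=get_image("wrist")
cv2.imwrite("pics/a.png",a["pixels"]);cv2.imwrite("pics/b.png",b["pixels"])
cv2.imwrite("pics/ab.png",cv2.resize(np.vstack([a["pixels"],b["pixels"]]),(480,600)))
for im in (a,b,c):
    T=np.array(im["world_to_cam"]);print(np.round(-T[:3,:3].T@T[:3,3],3),np.round(-T[2,:3],2),im["fx"])
for n in ["scale","driver","tool_block","chocolate","tasting_board","bell","pen","choc_log"]:
    for cam,im in(("scene",a),("side",b)):
        for r in silhouettes(n,cam)[:3]:
            y,x=np.nonzero(r["pixels"]);print(n,cam,round(r["conf"],2),np.round(r["uv"]),(x.min(),y.min(),x.max(),y.max()))
E
```

```text
t 0.0 pos [ 0.1962 -0.6192  0.303 ] op 0.0855 F [ 0.4 -0.5 -0.3]
[[0.953, 0.302, -0.001], [0.302, -0.953, 0.002], [-0.0, -0.002, -1.0]]
[-0.273  0.447  0.811] [ 0.7  -0.44 -0.57] 400.2678763244352
[ 0.248 -1.179  0.613] [ 0.25  0.89 -0.38] 444.08306499816183
[ 0.273 -0.595  0.373] [-0.3  -0.09 -0.95] 330.3240502138701
scale scene 0.78 [219. 271.] (np.int64(187), np.int64(214), np.int64(264), np.int64(318))
scale side 0.85 [293. 188.] (np.int64(250), np.int64(144), np.int64(308), np.int64(207))
driver scene 0.65 [323. 200.] (np.int64(316), np.int64(193), np.int64(328), np.int64(205))
driver scene 0.59 [309. 251.] (np.int64(306), np.int64(239), np.int64(318), np.int64(259))
driver scene 0.36 [312. 266.] (np.int64(297), np.int64(252), np.int64(326), np.int64(278))
driver side 0.73 [391. 244.] (np.int64(378), np.int64(240), np.int64(402), np.int64(249))
driver side 0.69 [295. 292.] (np.int64(284), np.int64(284), np.int64(300), np.int64(297))
driver side 0.5 [285. 188.] (np.int64(251), np.int64(144), np.int64(309), np.int64(207))
tool_block scene 0.71 [312. 265.] (np.int64(297), np.int64(
[... 536 characters left out ...]
9. 283.] (np.int64(262), np.int64(264), np.int64(344), np.int64(319))
bell scene 0.87 [295. 239.] (np.int64(287), np.int64(228), np.int64(306), np.int64(245))
bell scene 0.69 [410. 219.] (np.int64(404), np.int64(214), np.int64(416), np.int64(224))
bell side 0.55 [325. 216.] (np.int64(318), np.int64(215), np.int64(327), np.int64(219))
pen side 0.64 [269. 252.] (np.int64(266), np.int64(246), np.int64(268), np.int64(256))
choc_log scene 0.61 [423. 225.] (np.int64(417), np.int64(222), np.int64(430), np.int64(231))
choc_log scene 0.27 [310. 249.] (np.int64(306), np.int64(240), np.int64(317), np.int64(258))
choc_log side 0.55 [301. 302.] (np.int64(292), np.int64(296), np.int64(312), np.int64(309))
```

View pics/a.png

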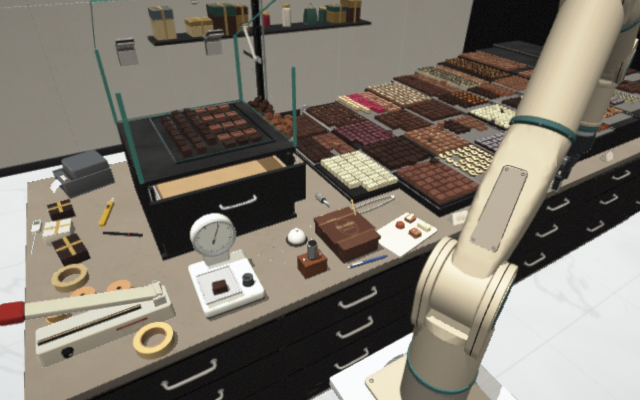

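View pics/b.png

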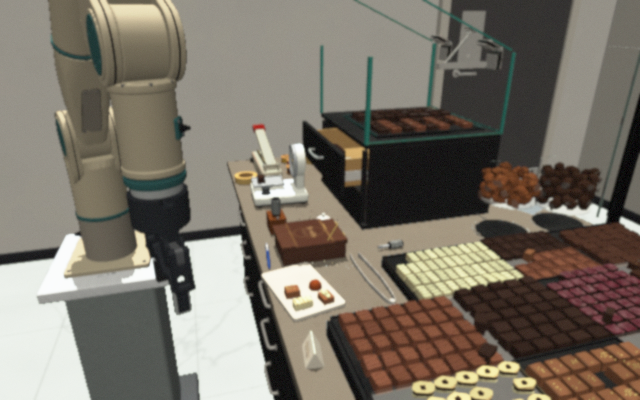

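The scene view shows the chocolate on the pan at (218,287), the bushing at (248,280), the block with the upright driver at (312,262)/(310,248), and the board at (407,233). Possible driver look-alikes are the one lying at (322,200) (the smaller) and the upright one in the block at (310,248), which I choose. For the chocolate, the other candidates are the pieces on the board at (400–425,218–232) and the gift boxes at the left.

```bash
python3 - <<'E'
from h import *
o=state()
a=get_image("scene");b=get_image("side")
pr=lambda n,v:print(n,np.round(v,3))
pr("choc z.072",atz(a,(218,287),.068)); pr("choc tri",tri((a,(219,287)),(b,(261,179))))
pr("bush rim",atz(a,(248,277),.066));pr("bushtri",tri((a,(248,277)),(b,(267,185))))
pr("dial c",tri((a,(213,236)),(b,(299,163))))
pr("driver cap",atz(a,(311,241),.103));pr("cap tri",tri((a,(311,241)),(b,(276,200))))
for q in [(377,233),(405,214),(436,232),(408,256)]: pr("board a",atz(a,q,.01))
for q in [(262,285),(305,264),(344,300),(300,319)]: pr("board b",atz(b,q,.01))
for n in ["choc_log","choc_swirl","choc_nib","choc_dome","chocolate","bell","pen","tool_block","adjuster_rim"]:
    for cam,im in(("scene",a),("side",b)):
        for r in silhouettes(n,cam)[:2]: print(n,cam,round(r["conf"],2),np.round(r["uv"]),np.round(atz(im,r["uv"],.02),3))
p=a["pixels"][200:325,180:345]
q=b["pixels"][140:325,235:400]
cv2.imwrite("pics/c.png",np.hstack([cv2.resize(p,(480,364),interpolation=2),cv2.resize(q,(320,364),interpolation=2)]))
E
```

```text
t 0.95 pos [ 0.1963 -0.6197  0.3039] op 0.0854 F [0.6 0.1 0.2]
[[0.953, 0.302, 0.0], [0.302, -0.953, -0.0], [0.0, 0.0, -1.0]]
choc z.072 [0.463 0.296 0.068]
choc tri [0.465 0.293 0.066]
bush rim [0.461 0.217 0.066]
bushtri [0.469 0.216 0.067]
dial c [0.595 0.257 0.125]
driver cap [0.468 0.025 0.103]
cap tri [0.469 0.023 0.098]
board a [ 0.495 -0.235  0.01 ]
board a [ 0.531 -0.383  0.01 ]
board a [ 0.403 -0.405  0.01 ]
board a [ 0.36  -0.248  0.01 ]
board b [ 0.37  -0.279  0.01 ]
board b [ 0.494 -0.214  0.01 ]
board b [ 0.539 -0.389  0.01 ]
board b [ 0.427 -0.427  0.01 ]
choc_log scene 0.65 [424. 227.] [ 0.435 -0.379  0.02 ]
choc_log side 0.77 [302. 303.] [ 0.441 -0.387  0.02 ]
choc_swirl side 0.6 [326. 296.] [ 0.5   -0.376  0.02 ]
choc_nib scene 0.56 [416. 233.] [ 0.422 -0.333  0.02 ]
choc_nib side 0.49 [292. 291.] [ 0.432 -0.336  0.02 ]
choc_dome side 0.51 [316. 286.] [ 0.489 -0.333  0.02 ]
chocolate scene 0.45 [219. 287.] [0.51  0.283 0.02 ]
chocolate side 0.53 [260. 179.] [0.482 0.419 0.02 ]
bell scene 0.82 [297. 236.] [0.599 0.001 0.02 ]
bell side 0.58 [325. 217.] [0.62  0.026 0.02 ]
pen scene 0.41 [366. 260.] [ 0.402 -0.122  0.02 ]
pen side 0.4 [269. 258.] [ 0.407 -0.179  0.02 ]
tool_block scene 0.57 [308. 264.] [0.468 0.035 0.02 ]
tool_block scene 0.34 [223. 272.] [0.558 0.256 0.02 ]
tool_block side 0.5 [271. 218.] [0.456 0.066 0.02 ]
adjuster_rim scene 0.66 [224. 271.] [0.56  0.253 0.02 ]
adjuster_rim side 0.73 [287. 186.] [0.565 0.317 0.02 ]
```

View pics/c.png

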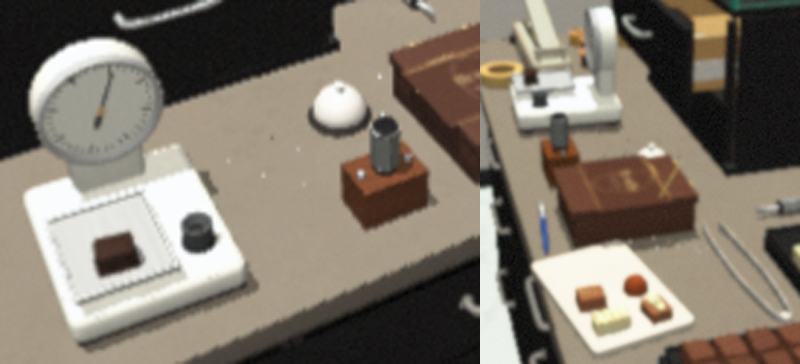

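The crop confirms it: the large driver with its grey handle stands in the block, the dark square chocolate is on the pan and the bushing is to its right. Moving toward the pan.

Call:
send_rows([
  [85,[265,-94,0],-0.3],
  [85,[265,-94,0],-0.3],
  [85,[265,-94,0],-0.3],
  [85,[265,-94,0],-0.3],
  [85,[265,-94,0],-0.3],
  [85,[265,-94,0],-0.3],
  [85,[265,-94,0],-0.3],
  [85,[447,-404,0],-0.9],
  [85,[447,-404,0],-0.9],
  [85,[447,-404,0],-0.9],
  [85,[447,-404,0],-0.9],
  [85,[447,-404,0],-0.9],
])

```text
time: 2.95
position: [0.4671, -0.245, 0.3042]
ee_rot: [[0.351, 0.937, 0.001], [0.937, -0.351, -0.0], [-0.0, 0.001, -1.0]]
contact_force: [1.1, -0.5, -0.4]
opening: 0.0845
grip_force: 0.0
```

Call:
send_rows([
  [85,[505,-193,0],-0.36],
  [85,[505,-193,0],-0.36],
  [85,[505,-193,0],-0.36],
  [85,[505,-193,0],-0.36],
  [85,[505,-193,0],-0.36],
  [85,[505,-193,0],-0.36],
  [85,[505,-193,0],-0.36],
  [85,[505,-193,0],-0.36],
  [85,[505,-193,0],-0.36],
  [85,[505,-193,30],-0.36],
  [85,[505,-193,50],-0.36],
  [85,[505,-193,50],-0.36],
])

```text
time: 3.95
position: [0.4665, 0.2501, 0.2697]
ee_rot: [[0.004, 1.0, 0.002], [1.0, -0.004, 0.001], [0.001, 0.002, -1.0]]
contact_force: [0.4, 0.0, 0.3]
opening: 0.0853
grip_force: 0.0
```

Call:
send_rows([
  [85,[0,0,0],0],
  [85,[0,0,0],0],
])

```text
time: 4.12
position: [0.4652, 0.2508, 0.2688]
ee_rot: [[-0.002, 1.0, -0.001], [1.0, 0.002, 0.001], [0.001, -0.001, -1.0]]
contact_force: [0.3, -0.3, 0.5]
opening: 0.0848
grip_force: 0.0
```

```bash
python3 - <<'E'
from h import *
o=state()
a=get_image("wrist");cv2.imwrite("pics/d.png",a["pixels"])
for n,z in [("chocolate",.082),("adjuster_rim",.05),("pan_centre",.06)]:
  for r in silhouettes(n,"wrist")[:2]:
    m=r["pixels"].astype(np.uint8);pts=np.argwhere(m)[:,::-1].astype(np.float32)
    print(n,round(r["conf"],2),np.round(r["uv"]),np.round(atz(a,r["uv"],z),3),cv2.minAreaRect(pts))
E
```

```text
t 4.1167 pos [0.4652 0.2508 0.2688] op 0.0848 F [ 0.3 -0.3  0.5]
[[-0.002, 1.0, -0.001], [1.0, 0.002, 0.001], [0.001, -0.001, -1.0]]
chocolate 0.67 [316. 142.] [0.462 0.294 0.082] ((317.04876708984375, 141.56097412109375), (34.45464324951172, 47.70642852783203), 6.34019136428833)
adjuster_rim 0.74 [354. 140.] [0.495 0.291 0.05 ] ((345.4638366699219, 141.2231903076172), (133.08375549316406, 109.4632568359375), 2.862405300140381)
adjuster_rim 0.72 [443. 183.] [0.578 0.252 0.05 ] ((436.3716125488281, 188.55447387695312), (325.05328369140625, 211.5247802734375), 3.5763344764709473)
pan_centre 0.94 [352. 138.] [0.492 0.295 0.06 ] ((345.4562683105469, 141.19268798828125), (133.13308715820312, 109.41796875), 2.9108378887176514)
pan_centre 0.33 [318. 376.] [0.464 0.037 0.06 ] ((318.0, 370.5), (3.0, 14.0), 90.0)
```

View pics/d.png

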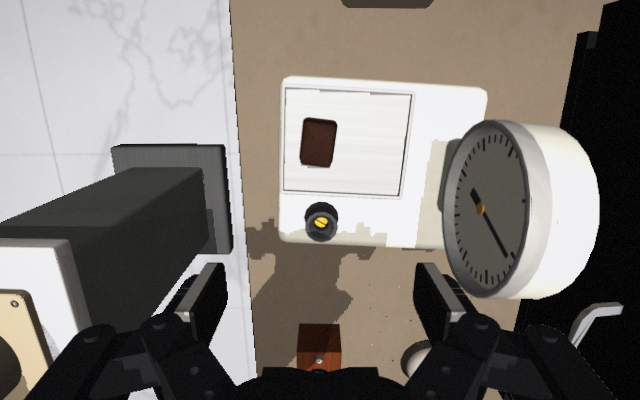

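The wrist view shows the chocolate at (318,142), tilted about 6°, the bushing with the brass slot at (321,221), the dial at (485,210) and the block below at (319,345). Going down on the chocolate.

Call:
send_rows([
  [52,[43,-3,30],0.1],
  [52,[43,-3,70],0.1],
  [52,[43,-3,100],0.1],
  [52,[43,-3,120],0.1],
  [52,[43,-3,133],0.1],
  [52,[43,-3,133],0.1],
  [25,[43,-3,133],0.1],
  [20,[43,-3,133],0.1],
  [20,[43,-3,133],0.1],
  [20,[43,-3,133],0.1],
  [20,[43,-3,133],0.1],
  [20,[43,-3,133],0.1],
])

```text
time: 5.32
position: [0.464, 0.2911, 0.1373]
ee_rot: [[0.104, 0.995, 0.001], [0.995, -0.104, 0.001], [0.001, 0.001, -1.0]]
contact_force: [-0.3, 0.4, -0.7]
opening: 0.0251
grip_force: 59.2
```

```bash
python3 - <<'E'
from h import *
p=cv2.imread("pics/d.png")
m=cv2.resize(p[195:250,290:350],(480,440),interpolation=2)
g=get_image("scene")["pixels"][200:325,180:345]
cv2.imwrite("pics/e.png",np.hstack([m,cv2.resize(g,(320,440))]))
E
```

```text
(no output)
```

View pics/e.png

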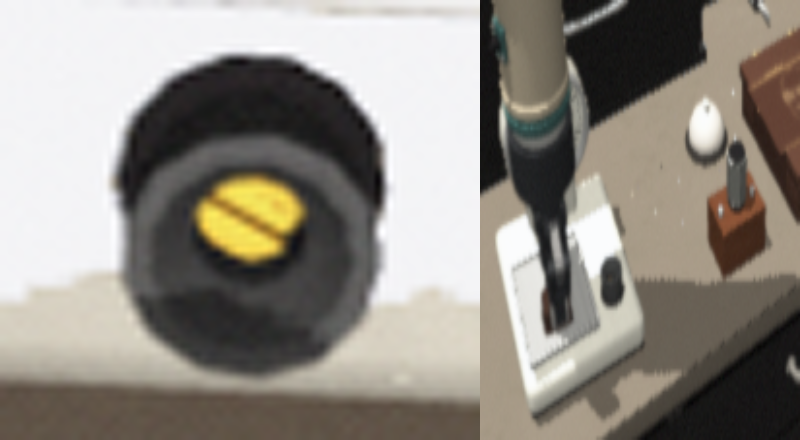

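The slot runs down to the right in the picture, so its world yaw is about −35° and the blade should start there. The chocolate is held; carrying it to the board.

Call:
send_rows([
  [20,[0,0,-40],0],
  [20,[0,0,-80],0],
  [20,[-30,0,-110],0],
  [20,[-545,38,-120],-0.3],
  [20,[-545,38,-120],-0.3],
  [20,[-545,38,-120],-0.3],
  [20,[-545,38,-120],-0.3],
  [20,[-545,38,-120],-0.3],
  [20,[-545,38,-120],-0.3],
  [20,[-545,38,-120],-0.3],
  [20,[-545,38,-120],-0.3],
  [20,[-545,38,-120],-0.3],
])

```text
time: 6.37
position: [0.4485, -0.115, 0.2539]
ee_rot: [[-0.195, 0.981, 0.0], [0.981, 0.195, -0.0], [-0.0, 0.0, -1.0]]
contact_force: [1.6, -0.7, -0.5]
opening: 0.0247
grip_force: 59.1
```

```bash
python3 - <<'E'
from h import *
o=state()
a=get_image("wrist");cv2.imwrite("pics/f.png",a["pixels"])
# driver/block as seen on the way
for n,z in [("tasting_board",.01),("driver",.08),("tool_block",.048)]:
  for r in silhouettes(n,"wrist")[:2]:
    print(n,round(r["conf"],2),np.round(r["uv"]),np.round(atz(a,r["uv"],z),3))
E
```

```text
t 6.3667 pos [ 0.4485 -0.115   0.2539] op 0.0247 F [ 1.6 -0.7 -0.5]
[[-0.195, 0.981, 0.0], [0.981, 0.195, -0.0], [-0.0, 0.0, -1.0]]
tasting_board 0.85 [305. 328.] [ 0.467 -0.294  0.01 ]
driver 0.68 [576. 285.] [ 0.686 -0.149  0.08 ]
tool_block 0.8 [366.  50.] [0.462 0.001 0.048]
```

View pics/f.png

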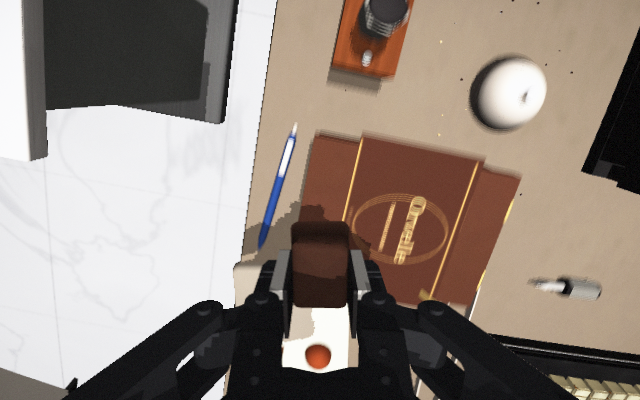

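The picture shows the chocolate in the fingers at (320,265), the board's front corner at (235,264), the dome at (318,356) and the tin at (400,215).

```bash
python3 - <<'E'
from h import *
a=get_image("wrist")
for n,q,z in [("corner",(235,264),.01),("dome",(318,356),.02),("tin corner near board",(470,305),.05),("tin c",(316,132),.058),("hole/driver top",(385,12),.1)]: print(n,np.round(atz(a,q,z),3))
b=get_image("side")
# board mask outline
r=silhouettes("tasting_board","side")[0]; m=r["pixels"].astype(np.uint8)
c=max(cv2.findContours(m,0,2)[0],key=cv2.contourArea); box=cv2.approxPolyDP(cv2.convexHull(c),6,True)[:,0]
print([np.round(atz(b,q,.01),3).tolist() for q in box])
for n in ["choc_log","choc_swirl","choc_nib","choc_dome"]:
  for r in silhouettes(n,"side")[:1]: print(n,round(r["conf"],2),np.round(atz(b,r["uv"],.02),3))
E
```

```text
corner [ 0.378 -0.225  0.01 ]
dome [ 0.487 -0.322  0.02 ]
tin corner near board [ 0.618 -0.203  0.05 ]
tin c [ 0.436 -0.066  0.058]
hole/driver top [0.463 0.018 0.1  ]
[[0.499, -0.216, 0.01], [0.534, -0.403, 0.01], [0.411, -0.43, 0.01], [0.377, -0.24, 0.01]]
choc_log 0.6 [ 0.444 -0.387  0.02 ]
choc_swirl 0.5 [ 0.447 -0.385  0.02 ]
choc_nib 0.47 [ 0.434 -0.338  0.02 ]
```

Call:
send_rows([
  [20,[-154,-38,0],0],
  [20,[-154,-38,0],0],
  [20,[-154,-38,0],0],
  [20,[-154,-38,40],0],
  [20,[-154,-38,80],0],
  [20,[-154,-38,120],0],
  [20,[-154,-38,120],0],
  [20,[-154,-38,120],0],
])

```text
time: 7.58
position: [0.4406, -0.2699, 0.1317]
ee_rot: [[-0.196, 0.98, -0.005], [0.981, 0.196, 0.003], [0.004, -0.005, -1.0]]
contact_force: [-0.4, 0.4, 0.5]
opening: 0.0249
grip_force: 59.1
```

Call:
send_rows([
  [20,[-3,0,30],0],
  [20,[-3,0,39],0],
  [20,[-3,0,41],0],
  [20,[-3,0,41],0],
  [38,[-3,0,41],0],
  [48,[-3,0,41],0],
  [48,[-3,0,41],0],
  [48,[-3,0,41],0],
  [48,[-3,0,10],0],
  [48,[-3,0,-30],0],
  [48,[-3,0,-70],0],
  [48,[-3,0,-110],0],
])

```text
time: 8.58
position: [0.4418, -0.2742, 0.2455]
ee_rot: [[-0.195, 0.981, -0.001], [0.981, 0.195, 0.001], [0.001, -0.001, -1.0]]
contact_force: [1.7, 0.1, -1.0]
opening: 0.0481
grip_force: 0.0
```

```bash
python3 - <<'E'
from h import *
state()
a=get_image("wrist");cv2.imwrite("pics/g.png",a["pixels"])
for r in silhouettes("chocolate","wrist")[:3]: print(round(r["conf"],2),np.round(r["uv"]),np.round(atz(a,r["uv"],.03),3))
E
```

```text
t 8.5833 pos [ 0.4418 -0.2742  0.2455] op 0.0481 F [ 1.7  0.1 -1. ]
[[-0.195, 0.981, -0.001], [0.981, 0.195, 0.001], [0.001, -0.001, -1.0]]
0.73 [320. 181.] [ 0.441 -0.27   0.03 ]
```

View pics/g.png

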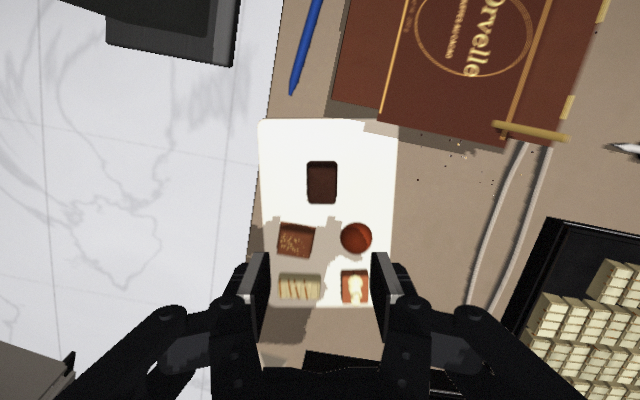

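The chocolate lies free on the board's empty half at (321,182), with the four others untouched. Now to the driver.

Call:
send_rows([
  [60,[285,83,-30],-0.8],
  [60,[285,83,-30],-0.8],
  [60,[285,83,-30],-0.8],
  [60,[285,83,-30],-0.8],
  [60,[285,83,-30],-0.8],
  [60,[285,83,-30],-0.8],
  [60,[285,83,-30],-0.8],
  [60,[285,83,-30],-0.8],
  [60,[285,83,-30],-0.8],
  [60,[285,83,-30],-0.8],
  [60,[285,83,-30],-0.8],
])

```text
time: 9.6
position: [0.4678, 0.0192, 0.2731]
ee_rot: [[-0.838, 0.546, -0.001], [0.546, 0.838, -0.002], [0.0, -0.002, -1.0]]
contact_force: [0.1, -0.9, 0.2]
opening: 0.0599
grip_force: 0.0
```

```bash
python3 - <<'E'
from h import *
state()
a=get_image("wrist");b=get_image("scene")
r=silhouettes("driver","wrist")
for x in r[:3]: print(round(x["conf"],2),np.round(x["uv"]),np.round(atz(a,x["uv"],.1),3))
r2=silhouettes("tool_block","wrist")
for x in r2[:1]: print("blk",round(x["conf"],2),np.round(x["uv"]),np.round(atz(a,x["uv"],.048),3),np.unique(np.argwhere(x["pixels"]),axis=0).min(0))
u,v=map(int,r[0]["uv"]);u=min(max(u,80),560);v=min(max(v,75),325)
cv2.imwrite("pics/w.png",a["pixels"]);print(u-80,v-75)
cv2.imwrite("pics/i.png",cv2.resize(a["pixels"][v-75:v+75,u-80:u+80],(640,600),interpolation=2))
E
```

```text
t 9.6 pos [0.4678 0.0192 0.2731] op 0.0599 F [ 0.1 -0.9  0.2]
[[-0.838, 0.546, -0.001], [0.546, 0.838, -0.002], [0.0, -0.002, -1.0]]
0.9 [322. 188.] [0.46  0.026 0.1  ]
0.63 [597.  45.] [0.477 0.243 0.1  ]
0.32 [ 84. 286.] [ 0.421 -0.198  0.1  ]
blk 0.71 [322. 164.] [0.454 0.03  0.048] [128 276]
241 113
```

View pics/i.png

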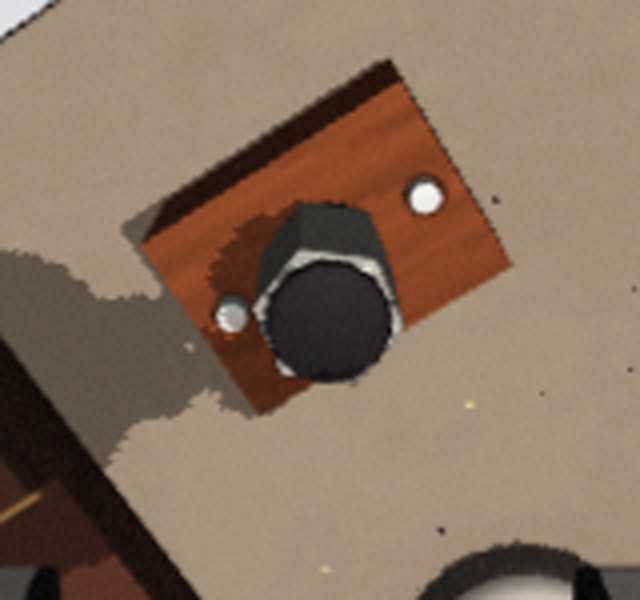

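The crop shows the cap centred at full-image (323.5,193.5), the hex flats about 25° off the tool axes and the block beneath. I turn −0.43 rad to close on the flats.

Call:
send_rows([
  [60,[6,1,20],-0.12],
  [60,[6,1,50],-0.24],
  [60,[6,1,80],-0.36],
  [60,[6,1,110],-0.43],
  [60,[6,1,132],-0.43],
  [60,[6,1,139],-0.43],
  [60,[6,1,139],-0.43],
  [20,[6,1,139],-0.43],
  [15,[6,1,139],-0.43],
  [15,[6,1,139],-0.43],
  [15,[6,1,139],-0.43],
  [15,[6,1,139],-0.43],
])

```text
time: 10.8
position: [0.4646, 0.0253, 0.1361]
ee_rot: [[-0.989, 0.145, 0.003], [0.145, 0.989, -0.0], [-0.003, 0.0, -1.0]]
contact_force: [-1.0, -0.4, 7.6]
opening: 0.0252
grip_force: 58.8
```

Call:
send_rows([
  [15,[0,0,0],0],
  [15,[0,0,-10],0],
  [15,[0,0,-30],0],
  [15,[0,0,-60],0],
  [15,[0,0,-90],0],
  [15,[0,0,-120],0],
  [15,[0,0,-140],0],
  [15,[0,0,-140],0],
])

```text
time: 11.47
position: [0.4657, 0.026, 0.2788]
ee_rot: [[-0.989, 0.145, 0.008], [0.145, 0.989, 0.0], [-0.008, 0.001, -1.0]]
contact_force: [0.5, 0.6, -0.4]
opening: 0.025
grip_force: 59.0
```

Call:
send_rows([
  [15,[69,192,-35],0],
  [15,[69,192,-35],0],
  [15,[69,192,-35],0],
  [15,[69,192,-35],0],
  [15,[69,192,-35],0],
  [15,[69,192,-35],0],
  [15,[69,192,-35],0],
])

```text
time: 12.05
position: [0.422, 0.2279, 0.3099]
ee_rot: [[-0.99, 0.138, 0.001], [0.138, 0.99, 0.001], [-0.001, 0.001, -1.0]]
contact_force: [1.1, -1.5, -1.5]
opening: 0.0249
grip_force: 59.4
```

```bash
python3 - <<'E'
from h import *
o=state()
a=get_image("wrist");s=get_image("scene");np.save("s0.npy",s["pixels"])
T=np.array(a["world_to_cam"])
M=np.eye(4);M[:3,:3]=o["ee_rot"];M[:3,3]=o["position"]
C=T@M; np.save("C.npy",C)   # cam_from_tcp
M0=np.eye(4);M0[:3,:3]=[[-0.002,1,-.001],[1,.002,.001],[.001,-.001,-1]];M0[:3,3]=[.4652,.2508,.2688]
a0=dict(a);a0["world_to_cam"]=C@np.linalg.inv(M0)
print("rim",np.round(atz(a0,(321.9,226.9),.066),4),"foot/head",np.round(atz(a0,(290+250/8,195+218/8),.05),4))
print("pan corners",[np.round(atz(a0,q,.061),3).tolist() for q in [(284,87),(410,95),(404,196),(283,192)]])
p=a["pixels"]
# where is the dial
pc=proj(a,[[.56,.257,.136]])[0];print(pc)
d=s["pixels"][205:265,180:250]
cv2.imwrite("pics/j.png",np.hstack([cv2.resize(p,(560,350)),cv2.resize(d,(240,350),interpolation=2)]))
E
```

```text
t 12.05 pos [0.422  0.2279 0.3099] op 0.0249 F [ 1.1 -1.5 -1.5]
[[-0.99, 0.138, 0.001], [0.138, 0.99, 0.001], [-0.001, 0.001, -1.0]]
rim [0.4667 0.2164 0.066 ] foot/head [0.4662 0.2144 0.05  ]
pan corners [[0.436, 0.335, 0.061], [0.537, 0.329, 0.061], [0.539, 0.244, 0.061], [0.432, 0.247, 0.061]]
[372.24919841 338.24269371]
```

View pics/j.png

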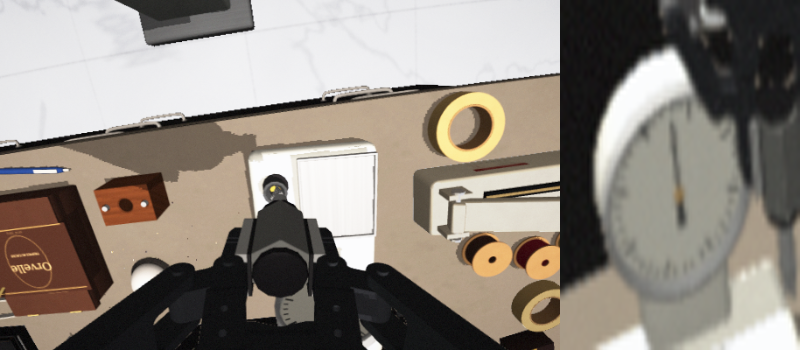

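The view shows the driver held centrally at (275,260) and the empty block hole at (125,205). The pan is empty and the pointer stands straight up in the scene crop. I rectify the dial from the earlier sharp wrist picture to read the zero wedge.

```bash
cat >> h.py <<'E'
def wrist0(a):
    M0=np.eye(4);M0[:3,:3]=[[-0.002,1,-.001],[1,.002,.001],[.001,-.001,-1]];M0[:3,3]=[.4652,.2508,.2688]
    a0=dict(a);a0["world_to_cam"]=np.load("C.npy")@np.linalg.inv(M0);return a0
def rect(im,pix,hub,N=260,half=.062,yaw=np.radians(-3.4)):
    c=atz(im,hub,.136); u=np.array([np.sin(yaw),-np.cos(yaw),0]) # right as seen from front
    g=np.linspace(-half,half,N); X,Y=np.meshgrid(g,-g)
    P=c+X[...,None]*u+Y[...,None]*np.array([0,0,1.])
    m=proj(im,P.reshape(-1,3)).reshape(N,N,2).astype(np.float32)
    return cv2.remap(pix,m[...,0],m[...,1],cv2.INTER_CUBIC),c
E
python3 - <<'E'
from h import *
a=get_image("wrist");s=get_image("scene");a0=wrist0(a)
d=cv2.imread("pics/d.png");sc=cv2.imread("pics/a.png")
def hub(p,x0,y0,x1,y1):
    h=cv2.cvtColor(p[y0:y1,x0:x1],cv2.COLOR_BGR2HSV);m=(h[...,1]>110)&(h[...,2]>90);y,x=np.nonzero(m);print(len(x));return (x.mean()+x0,y.mean()+y0)
h1=hub(d,465,195,495,225);h2=hub(sc,205,228,222,245);print(h1,h2)
r1,c1=rect(a0,d,h1,400);r2,c2=rect(s,sc,h2,400);print(c1,c2)
cv2.imwrite("pics/k.png",np.hstack([r1,r2]))
E
```

```text
34
0
(np.float64(482.1764705882353), np.float64(208.44117647058823)) (np.float64(nan), np.float64(nan))
[0.57182246 0.25913978 0.136     ] [nan nan nan]<stdin>:5: RuntimeWarning: Mean of empty slice.
  ret = ret.dtype.type(ret / rcount)
```

View pics/k.png

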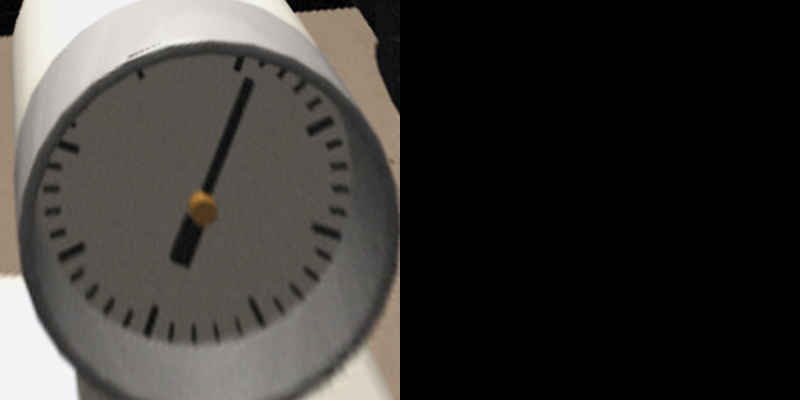

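The rectified dial has its hub at (203,208) and the disc centre, from opposite majors, at about (196,190). The major marks lie 45° apart, and the one at (140,72) is the only one within the allowed range, 26.6° anticlockwise of up. The screw therefore needs about 0.93 rad clockwise.

```bash
python3 - <<'E'
from h import *
o=state()
a=get_image("wrist");cv2.imwrite("pics/j2.png",a["pixels"])
M=np.eye(4);M[:3,:3]=o["ee_rot"];M[:3,3]=o["position"];R=M[:3,:3]
z=o["position"][2]-.033
for uv in [(319,311)]: print("cap in tool",R.T@(atz(a,uv,z)-o["position"]))
r=silhouettes("driver","wrist")[0];y,x=np.nonzero(r["pixels"]);print(round(r["conf"],2),x.min(),x.max(),y.min(),y.max())
for v in range(y.min(),y.max(),8):
    xs=x[y==v];print(v,xs.min(),xs.max(),end="; ")
# predicted outline if centred on the tool axis
for zz,rad in [(.132,0),(.126,.0053),(.09,.0053),(.085,.013),(.033,.012)]:
    print(zz,np.round(proj(a,[o["position"]+R@[0,0,zz],o["position"]+R@[rad,0,zz],o["position"]+R@[0,rad,zz]]),0).tolist())
for n in ("tool_block",):
  r=silhouettes(n,"wrist")[0];print(n,r["uv"],atz(a,(127*8/7,203*8/7),.048))
E
```

```text
t 12.25 pos [0.4234 0.2235 0.309 ] op 0.0253 F [ 0.4 -0.1 -1.5]
[[-0.989, 0.147, -0.001], [0.147, 0.989, -0.002], [0.001, -0.002, -1.0]]
cap in tool [ 0.00333825 -0.00035523  0.03300309]
0.78 287 352 213 340
213 315 317; 221 311 323; 229 310 329; 237 301 338; 245 294 345; 253 293 346; 261 292 348; 269 290 349; 277 289 350; 285 288 351; 293 287 352; 301 287 352; 309 287 351; 317 289 351; 325 293 348; 333 300 339; 0.132 [[320.0, 220.0], [320.0, 220.0], [320.0, 220.0]]
0.126 [[320.0, 224.0], [320.0, 216.0], [328.0, 224.0]]
0.09 [[320.0, 249.0], [320.0, 240.0], [330.0, 249.0]]
0.085 [[320.0, 254.0], [320.0, 231.0], [345.0, 254.0]]
0.033 [[320.0, 318.0], [320.0, 291.0], [352.0, 318.0]]
tool_block [159.3, 225.5] [0.46003251 0.02185879 0.048     ]
```

The blade tip shows at the upper left (315,213), which fits blade yaw ≈22° at the grip. The blade should then meet the slot at tool yaw ≈115°, so I go above the bushing at about 130°.

Call:
send_rows([
  [15,[-44,-2,0],0.12],
  [15,[-44,-2,0],0.24],
  [15,[-44,-2,20],0.36],
  [15,[-44,-2,45],0.48],
  [15,[-44,-2,70],0.6],
  [15,[-44,-2,90],0.72],
  [15,[-44,-2,100],0.72],
  [15,[-44,-2,103],0.72],
  [15,[-44,-2,103],0.72],
])

```text
time: 13.15
position: [0.4665, 0.2168, 0.2063]
ee_rot: [[-0.651, 0.759, -0.001], [0.759, 0.651, -0.0], [0.0, -0.001, -1.0]]
contact_force: [0.5, 0.0, -0.0]
opening: 0.0252
grip_force: 59.2
```

```bash
python3 - <<'E'
from h import *
o=state();a=get_image("wrist");p=a["pixels"]
R=np.array(o["ee_rot"]);P=o["position"]
print(proj(a,[[.4665,.2158,.066],P+R@[0.001,0,.132]]))
r=silhouettes("driver","wrist")[0];y,x=np.nonzero(r["pixels"])
for v in range(y.min(),y.min()+50,6): xs=x[y==v];print(v,xs.min(),xs.max(),end="; ")
g=cv2.cvtColor(p,cv2.COLOR_BGR2GRAY)
print(); print(g[170:236:3,280:364:3])
E
```

```text
t 13.15 pos [0.4665 0.2168 0.2063] op 0.0252 F [ 0.5  0.  -0. ]
[[-0.651, 0.759, -0.001], [0.759, 0.651, -0.0], [0.0, -0.001, -1.0]]
[[319.14040262 216.76394389]
 [319.86894072 218.7818141 ]]
213 315 316; 219 312 321; 225 310 326; 231 309 329; 237 301 338; 243 294 345; 249 293 346; 255 293 346; 261 292 347; 
[[243 244 244 244 244 244 244 244 245 244 244 244 244 245 244 244 219 179
  233 218 229 240 240 237 237 236 235 232]
 [244 244 244 244 244 244 244 244 244 244 244 245 244 244 245 244 244 218
  183 229 226 222 240 239 238 238 236 234]
 [245 245 244 244 245 244 243 244 244 244 243 244 244 244 244 244 244 221
  216 204 226 232 220 240 239 238 238 237]
 [244 244 244 244 244 244 245 244 244 244 244 244 244 244 245 244 243 245
  220 217 217 223 233 221 239 239 236 236]
 [244 244 244 244 244 244 244 244 244 245 244 244 244 242 241 245 244 244
  244 230 217 219 218 236 218 238 237 236]
 [244 245 244 244 244 244 244 244 245 244 175  28  38  43  45  31 168 241
  245 244 233 220 217 217 235 195 238 239]
 [244 244 244 244 244 244 244 244 240  63  45  40  41  40  42  40  40  44
  227 244 244 
[... 1084 characters left out ...]
 76 169 183 194 209 215 173  58  40  38  35  91  68  79  52  34  59  56
   53  91 138 244 245 244 244 244 244 244]
 [ 83  86 167 179 196 208 213  59  50  40  45  66  66 125 224  61  61  54
   62 100 195 244 245 243 244 244 244 244]
 [ 85  86  84 153 181 191 204  88  57  39  98  89  65  58  61  82  62  58
   95  97 244 244 243 244 245 244 244 244]
 [ 86  88  85  86 151 177 191 202  61  59 141  63  62  63  58  59  63  55
   96 197 213 244 244 244 244 244 244 244]
 [ 86  86  86  86  87 118 171 186 199  64  39  13  31  47  54  16  11  54
  169 213 215 215 244 244 244 244 244 244]
 [ 86  83  88  86  85  85  88 174 113  10  28  43  45  49  55  55  51  18
   41 211 215 217 215 215 214 244 244 244]]
```

Call:
send_rows([
  [15,[0,0,5],0],
  [15,[0,0,10],0],
  [15,[0,0,14],0],
  [15,[0,0,17],0],
  [15,[0,0,19],0],
  [15,[0,0,20],0],
  [15,[0,0,20],0],
])

```text
time: 13.83
position: [0.4664, 0.2169, 0.1864]
ee_rot: [[-0.649, 0.761, -0.0], [0.761, 0.649, -0.0], [-0.0, -0.0, -1.0]]
contact_force: [0.4, -0.7, -1.1]
opening: 0.0256
grip_force: 59.2
```

Call:
send_rows([
  [15,[0,0,1.5],0],
  [15,[0,0,2.5],0],
  [15,[0,0,2.5],0],
])

```text
time: 14.08
position: [0.4665, 0.2169, 0.1841]
ee_rot: [[-0.649, 0.761, -0.0], [0.761, 0.649, -0.0], [-0.0, -0.0, -1.0]]
contact_force: [0.0, 0.1, -1.8]
opening: 0.025
grip_force: 59.2
```

Call:
send_rows([
  [15,[0,0,1],0],
  [15,[0,0,1],0],
])

```text
time: 14.25
position: [0.4665, 0.217, 0.1831]
ee_rot: [[-0.649, 0.761, 0.0], [0.761, 0.649, 0.0], [-0.0, 0.0, -1.0]]
contact_force: [-0.6, 0.1, -0.6]
opening: 0.0252
grip_force: 59.2
```

Call:
send_rows([
  [15,[0,0,1],0],
  [15,[0,0,1],0],
])

```text
time: 14.42
position: [0.4665, 0.217, 0.1822]
ee_rot: [[-0.649, 0.761, 0.0], [0.761, 0.649, 0.0], [-0.0, 0.0, -1.0]]
contact_force: [0.6, -0.1, -0.1]
opening: 0.0251
grip_force: 59.4
```

Call:
send_rows([
  [15,[0,0,1],0],
  [15,[0,0,1],0],
])

```text
time: 14.58
position: [0.4663, 0.2167, 0.1811]
ee_rot: [[-0.649, 0.761, -0.0], [0.761, 0.649, -0.0], [-0.0, -0.001, -1.0]]
contact_force: [-0.2, -0.9, -0.9]
opening: 0.0251
grip_force: 59.3
```

Call:
send_rows([
  [15,[0,0,1],0],
  [15,[0,0,1],0],
])

```text
time: 14.75
position: [0.4663, 0.2167, 0.1799]
ee_rot: [[-0.649, 0.761, -0.0], [0.761, 0.649, -0.001], [-0.0, -0.001, -1.0]]
contact_force: [-0.3, -1.1, -1.2]
opening: 0.0253
grip_force: 59.3
```

Call:
send_rows([
  [15,[0,0,1],0],
  [15,[0,0,1],0],
])

```text
time: 14.92
position: [0.4663, 0.2167, 0.1789]
ee_rot: [[-0.649, 0.761, -0.0], [0.761, 0.649, -0.001], [-0.0, -0.001, -1.0]]
contact_force: [-0.2, -0.7, -1.4]
opening: 0.0251
grip_force: 59.3
```

Call:
send_rows([
  [15,[0,0,1],0],
  [15,[0,0,1],0],
])

```text
time: 15.08
position: [0.4664, 0.2168, 0.1784]
ee_rot: [[-0.649, 0.761, -0.0], [0.761, 0.649, -0.001], [-0.0, -0.0, -1.0]]
contact_force: [-0.7, -0.9, 3.8]
opening: 0.0251
grip_force: 60.2
```

Call:
send_rows([
  [15,[0,0,0.3],0.08],
  [15,[0,0,0.3],0.16],
  [15,[0,0,0.3],0.2],
  [15,[0,0,0.3],0.2],
])

```text
time: 15.42
position: [0.4665, 0.2171, 0.1783]
ee_rot: [[-0.484, 0.875, 0.001], [0.875, 0.484, -0.0], [-0.001, 0.0, -1.0]]
contact_force: [-1.3, -1.8, 5.5]
opening: 0.0253
grip_force: 60.1
```

```bash
python3 -c "
from h import *
o=state();print(np.round(o['wrist_torque'],3))"
```

```text
t 15.4167 pos [0.4665 0.2171 0.1783] op 0.0253 F [-1.3 -1.8  5.5]
[[-0.484, 0.875, 0.001], [0.875, 0.484, -0.0], [-0.001, 0.0, -1.0]]
[-0.307  0.422  0.007]
```

Call:
send_rows([
  [15,[0,0,0.3],0.05],
  [15,[0,0,0.3],0.1],
  [15,[0,0,0.3],0.1],
])

```text
time: 15.67
position: [0.4663, 0.2169, 0.1782]
ee_rot: [[-0.395, 0.919, 0.0], [0.919, 0.395, -0.001], [-0.001, 0.0, -1.0]]
contact_force: [-2.2, -1.0, 8.9]
opening: 0.0254
grip_force: 60.5
```

```bash
python3 -c "
from h import *
o=state();print(np.round(o['wrist_torque'],3))"
```

```text
t 15.6667 pos [0.4663 0.2169 0.1782] op 0.0254 F [-2.2 -1.   8.9]
[[-0.395, 0.919, 0.0], [0.919, 0.395, -0.001], [-0.001, 0.0, -1.0]]
[-0.489  0.659 -0.015]
```

Call:
send_rows([
  [15,[0,0,0.3],0.05],
  [15,[0,0,0.3],0.1],
  [15,[0,0,0.3],0.1],
])

```text
time: 15.92
position: [0.4661, 0.2168, 0.1781]
ee_rot: [[-0.301, 0.954, -0.0], [0.954, 0.301, -0.001], [-0.001, -0.0, -1.0]]
contact_force: [-2.8, -1.9, 11.5]
opening: 0.0254
grip_force: 60.9
```

```bash
python3 -c "
from h import *
o=state();print(np.round(o['wrist_torque'],3))"
```

```text
t 15.9167 pos [0.4661 0.2168 0.1781] op 0.0254 F [-2.8 -1.9 11.5]
[[-0.301, 0.954, -0.0], [0.954, 0.301, -0.001], [-0.001, -0.0, -1.0]]
[-0.66   0.858  0.129]
```

Call:
send_rows([
  [15,[0,0,-0.7],0],
  [15,[0,0,-0.7],0.08],
  [15,[0,0,-0.7],0.16],
  [15,[0,0,-0.7],0.2],
  [15,[0,0,-0.7],0.2],
])

```text
time: 16.33
position: [0.4658, 0.2167, 0.1783]
ee_rot: [[-0.106, 0.994, -0.001], [0.994, 0.106, -0.001], [-0.001, -0.001, -1.0]]
contact_force: [-1.7, -2.0, 7.3]
opening: 0.0247
grip_force: 60.3
```

```bash
python3 -c "
from h import *
o=state();print(np.round(o['wrist_torque'],3))
s=get_image('scene');np.save('s1.npy',s['pixels']);s0=np.load('s0.npy');a0=cv2.imread('pics/a.png')
g=lambda p:cv2.cvtColor(p[212:258,190:238],cv2.COLOR_BGR2GRAY).astype(int)
print(g(s['pixels'])[::2,::2])
"
```

```text
t 16.3333 pos [0.4658 0.2167 0.1783] op 0.0247 F [-1.7 -2.   7.3]
[[-0.106, 0.994, -0.001], [0.994, 0.106, -0.001], [-0.001, -0.001, -1.0]]
[-0.525  0.683  0.097]
[[ 20  20  19  20  17  20  19  21  19  19  42  58  61  60  53  26  28  62
   75  76  68  61  61  60]
 [ 20  17  19  18  21  17  24  58 128 179 227 249 250 249 242 182 137  63
   55  88 105 107 101 100]
 [ 19  19  18  22  20  49 162 247 251 252 252 252 252 251 250 248 235  79
   57  61  62  84 101 102]
 [ 19  22  19  22  75 233 252 252 252 252 251 250 249 244 235 231 234  87
   33  37  48  55  46  45]
 [ 17  18  23 145 247 252 252 252 250 245 234 228 218 205 195 185 180  98
   33  33  35  35  35  32]
 [ 16  18 132 249 252 252 251 245 232 225 193 145 130 136 105 135 124  82
   33  32  33  35  35  33]
 [ 17  67 240 252 252 245 234 223 186 134 123 149 151 150 115 155 151 108
   36  35  34  33  34  34]
 [ 24 209 251 252 244 230 191 113 121 154 156 109 151 156 153 156 156 147
   37  35  36  34  33  33]
 [ 73 242 251 245 225 183 127 148 140 156 155 119 143 155 154 156 156 153
   75  34  37  34  31  33]
 [125 244 247 222 175 127 14
[... 686 characters left out ...]
88 111 137 142 155 154 154 156 155 155 154 141 149 156 157 155 155
  142 142 139  98  61  27]
 [ 20  40 111 136 145 123 149 155 155 155 156 156 156 156 156 154 136 143
  144 143 129 150 148  37]
 [ 22  25  92 112 139 145 146 152 154 155 155 155 156 155 155 146 139 147
  148 132 145 157 153  50]
 [ 30  44 103 113 112 136 136 141 147 150 114 149 153 148 135 152 149 146
  127 122 158 161 165 142]
 [128 152 156 149 121 114 125 127 143 140 135 139 149 145 149 148 134 131
  141 129 168 208 214 204]
 [159 157 156 157 154 134 122 120 130 135 139 142 141 135 136 127 139 145
  144 130 193 207 207 204]
 [156 156 157 156 156 158 146 129 129 126 127 126 131 141 144 145 146 146
  142 132 192 207 207 208]]
```

```bash
cat >> h.py <<'E'
def prof(im,pix,c=(.575,.259,.136),yaw=np.radians(-3.4),rs=(.041,.046)):
    th=np.radians(np.arange(0,360,.5)); u=np.array([np.sin(yaw),-np.cos(yaw),0]);out=0
    g=cv2.GaussianBlur(cv2.cvtColor(pix,cv2.COLOR_BGR2GRAY),(0,0),.6)
    for r in np.linspace(*rs,5):
        P=np.array(c)+r*(np.sin(th)[:,None]*u+np.cos(th)[:,None]*np.array([0,0,1.]))
        m=proj(im,P).astype(np.float32)[None]; out=out+cv2.remap(g,m[...,0],m[...,1],cv2.INTER_LINEAR)[0].astype(float)/5
    return out-cv2.GaussianBlur(out[None],(0,0),30,borderType=cv2.BORDER_WRAP if False else cv2.BORDER_REFLECT)[0]
def fit(p0,p1,lo=110,hi=330):
    th=np.arange(0,360,.5);w=(th>=lo)&(th<=hi);d=np.arange(-5,50,.5)
    return d,np.array([np.corrcoef(np.roll(p0,int(2*x))[w],p1[w])[0,1] for x in d])
E
python3 - <<'E'
from h import *
s=get_image("scene");a=cv2.imread("pics/a.png");s0=np.load("s0.npy");s1=np.load("s1.npy")
for dx in (.572,.575,.580):
    c=(dx,.259,.136);p0=prof(s,a,c)
    for q in (s0,s1):
        d,f=fit(p0,prof(s,q,c));k=np.argsort(-f)[:4];print(dx,d[k],np.round(f[k],2))
# phase from wrist d.png as check
E
```

```text
0.572 [ 0.  -0.5  0.5 -1. ] [0.99 0.98 0.97 0.95]
0.572 [48.5 48.  49.  47.5] [0.66 0.66 0.65 0.65]
0.575 [ 0.  -0.5  0.5 -1. ] [0.99 0.99 0.98 0.96]
0.575 [47.  46.5 47.5 46. ] [0.69 0.69 0.68 0.68]
0.58 [ 0.   0.5 -0.5 -1. ] [0.99 0.99 0.99 0.96]
0.58 [2.  1.5 2.5 1. ] [0.48 0.48 0.47 0.47]
```

```bash
python3 - <<'E'
from h import *
s=get_image("scene");a=cv2.imread("pics/a.png");s1=np.load("s1.npy")
y,x=np.nonzero(cv2.absdiff(a,s1).max(2)[214:262,190:236]>25);print(len(x))
for dx,dy,dz in [(.575,.259,.136),(.575,.257,.138),(.575,.261,.134),(.578,.259,.139)]:
    c=(dx,dy,dz)
    for rs in [(.040,.044),(.043,.048)]:
        d,f=fit(prof(s,a,c,rs=rs),prof(s,s1,c,rs=rs));print(c,rs,[(d[i],round(f[i],2)) for i in range(1,len(f)-1) if f[i]>f[i-1] and f[i]>f[i+1]])
p=prof(s,a);print(np.round(p[::8]).astype(int).tolist());p=prof(s,s1);print(np.round(p[::8]).astype(int).tolist())
E
```

```text
317
(0.575, 0.259, 0.136) (0.04, 0.044) [(np.float64(2.5), np.float64(0.63)), (np.float64(27.0), np.float64(-0.15)), (np.float64(47.0), np.float64(0.67))]
(0.575, 0.259, 0.136) (0.043, 0.048) [(np.float64(2.5), np.float64(0.62)), (np.float64(23.0), np.float64(-0.22)), (np.float64(47.0), np.float64(0.65))]
(0.575, 0.257, 0.138) (0.04, 0.044) [(np.float64(2.0), np.float64(0.6)), (np.float64(46.0), np.float64(0.63))]
(0.575, 0.257, 0.138) (0.043, 0.048) [(np.float64(2.5), np.float64(0.69)), (np.float64(46.0), np.float64(0.62))]
(0.575, 0.261, 0.134) (0.04, 0.044) [(np.float64(2.5), np.float64(0.74)), (np.float64(24.0), np.float64(-0.12)), (np.float64(48.5), np.float64(0.72))]
(0.575, 0.261, 0.134) (0.043, 0.048) [(np.float64(2.0), np.float64(0.5)), (np.float64(23.0), np.float64(-0.14)), (np.float64(31.5), np.float64(-0.07)), (np.float64(47.0), np.float64(0.5))]
(0.578, 0.259, 0.139) (0.04, 0.044) [(np.float64(2.0), np.float64(0.36)), (np.float64(26.5), np.float64(0.11)), (np.float64(47.0), np.float64(0.16))]
(0.578, 0.259, 0.139) (0.043, 0.048) [(np.float64(0.5), np.float64(0.6)), (np.float64(26.0), np.float64(-0.08)), (np.float64(43.5), np.float64(0.46))]
[3, 3, 4, 2, -9, -12, -1, -1, 2, 1, 3, 4, 4, 6, 4, -2, -11, -8, 0, 2, 3, 3, 5, 4, 4, 2, -3, -10, -11, -2, 2, 3, 3, 3, 0, 2, 4, 3, -5, -8, -2, -3, 3, 4, 3, 1, 4, 5, -1, -5, -8, 0, 3, 3, 1, 1, 2, 2, 3, 0, -7, -9, -3, 2, 3, 3, 3, 3, 4, 3, 1, -8, -10, -2, 3, 4, 2, 2, 3, 4, 8, 5, -8, -24, -13, 0, 4, 6, 4, 6]
[2, -2, 3, 5, 4, -8, 1, 15, 20, 26, 23, 15, 0, -17, -24, -23, -17, -12, -9, -7, -6, -8, -10, -11, -12, -12, -10, -6, -2, 4, 17, 20, 14, 9, 8, 6, 6, 3, 2, -5, -9, 0, 4, 4, 1, 2, 1, 5, 5, 0, -9, -11, 0, 2, 4, 2, 2, 0, 2, 2, -2, -7, -6, 1, 4, 2, 1, 2, 2, 4, 3, 0, -9, -7, -2, 2, 3, 1, 4, 4, 3, 6, 3, -11, -20, -5, 6, 9, 3, 1]
```

The zero wedge stands out in the scene profile at −27.5°. The blade has engaged and the disc has turned about 2.3°. Turning about 0.8 rad more.

Call:
send_rows([
  [15,[0,0,-0.3],0.08],
  [15,[0,0,-0.3],0.16],
  [15,[0,0,-0.3],0.24],
  [15,[0,0,-0.3],0.32],
  [15,[0,0,-0.3],0.4],
  [15,[0,0,-0.3],0.4],
])

```text
time: 16.98
position: [0.4657, 0.2168, 0.1783]
ee_rot: [[0.29, 0.957, -0.001], [0.957, -0.29, -0.001], [-0.001, -0.001, -1.0]]
contact_force: [-3.3, -1.8, 4.8]
opening: 0.0253
grip_force: 60.0
```

```bash
cat > chk.py <<'E'
from h import *
o=state();print(np.round(o['wrist_torque'],3))
s=get_image("scene");a=cv2.imread("pics/a.png");s1=s["pixels"]
for c in [(.575,.259,.136),(.575,.261,.134),(.575,.257,.138)]:
    d,f=fit(prof(s,a,c),prof(s,s1,c),150,310);print([(d[i],round(f[i],2)) for i in range(1,len(f)-1) if f[i]>f[i-1] and f[i]>f[i+1]])
p=prof(s,s1);print(np.round(np.r_[p[600::4],p[:80:4]]).astype(int).tolist())
E
python3 chk.py
```

```text
t 16.9833 pos [0.4657 0.2168 0.1783] op 0.0253 F [-3.3 -1.8  4.8]
[[0.29, 0.957, -0.001], [0.957, -0.29, -0.001], [-0.001, -0.001, -1.0]]
[-0.367  0.765  0.117]
[(np.float64(14.5), np.float64(0.87)), (np.float64(34.0), np.float64(-0.15))]
[(np.float64(15.0), np.float64(0.8)), (np.float64(34.5), np.float64(-0.01))]
[(np.float64(14.5), np.float64(0.89)), (np.float64(32.5), np.float64(-0.25))]
[-10, -12, -9, -5, -3, -2, 0, 1, 0, -1, 0, 3, 4, 4, 3, 5, 7, 8, 6, 5, 5, 1, -7, -15, -17, -13, -3, 4, 5, 5, -3, -3, -3, 1, 4, 6, 4, 1, 4, 7, 10, 12, 11, 12, 13, 10, 8, 12, 19, 24]
```

Call:
send_rows([
  [15,[0,0,0],0.08],
  [15,[0,0,0],0.16],
  [15,[0,0,0],0.24],
  [15,[0,0,0],0.32],
  [15,[0,0,0],0.4],
  [15,[0,0,0],0.42],
  [15,[0,0,0],0.42],
])

```text
time: 17.62
position: [0.4657, 0.2171, 0.1783]
ee_rot: [[0.652, 0.758, -0.001], [0.758, -0.652, -0.001], [-0.001, -0.001, -1.0]]
contact_force: [-3.3, 0.1, 6.3]
opening: 0.0252
grip_force: 60.1
```

```bash
python3 chk.py
```

```text
t 17.6167 pos [0.4657 0.2171 0.1783] op 0.0252 F [-3.3  0.1  6.3]
[[0.652, 0.758, -0.001], [0.758, -0.652, -0.001], [-0.001, -0.001, -1.0]]
[-0.343  0.884  0.074]
[(np.float64(0.5), np.float64(-0.21)), (np.float64(25.0), np.float64(0.85)), (np.float64(44.5), np.float64(-0.21))]
[(np.float64(0.0), np.float64(-0.08)), (np.float64(26.0), np.float64(0.74)), (np.float64(45.5), np.float64(-0.08))]
[(np.float64(5.5), np.float64(-0.3)), (np.float64(24.0), np.float64(0.9)), (np.float64(44.0), np.float64(-0.32))]
[5, 3, 1, 1, -2, -6, -11, -14, -11, -4, 0, 2, 3, 4, 4, 2, 1, 3, 3, 3, 3, 4, 6, 8, 8, 6, 4, -1, -11, -21, -24, -18, -9, -3, 1, 7, 11, 13, 10, 7, 10, 11, 11, 12, 15, 19, 23, 23, 23, 23]
```

Call:
send_rows([
  [15,[0,0,0],0.05],
  [15,[0,0,0],0.05],
  [15,[0,0,0],0.05],
  [15,[0,0,0],0.05],
  [15,[0,0,0],0.05],
])

```text
time: 18.08
position: [0.4657, 0.2171, 0.1783]
ee_rot: [[0.689, 0.725, -0.001], [0.725, -0.689, -0.0], [-0.001, -0.001, -1.0]]
contact_force: [-2.7, -1.0, 4.3]
opening: 0.0252
grip_force: 60.1
```

```bash
python3 chk.py
```

```text
t 18.0833 pos [0.4657 0.2171 0.1783] op 0.0252 F [-2.7 -1.   4.3]
[[0.689, 0.725, -0.001], [0.725, -0.689, -0.0], [-0.001, -0.001, -1.0]]
[-0.28   0.799  0.058]
[(np.float64(2.5), np.float64(-0.33)), (np.float64(26.5), np.float64(0.86)), (np.float64(45.5), np.float64(-0.26))]
[(np.float64(1.0), np.float64(-0.26)), (np.float64(27.5), np.float64(0.8)), (np.float64(47.0), np.float64(-0.18))]
[(np.float64(25.5), np.float64(0.88)), (np.float64(44.0), np.float64(-0.37))]
[3, 2, -1, -2, -2, -3, -7, -11, -10, -6, -2, -1, 0, 2, 5, 6, 5, 5, 5, 6, 6, 4, 3, 4, 3, 2, 2, 1, -7, -17, -25, -20, -11, -1, 6, 7, 7, 8, 7, 7, 9, 12, 13, 13, 13, 16, 22, 26, 30, 31]
```

Zero is at the pointer. Easing back within the slot play, lifting straight out, then looking for the block hole.

Call:
send_rows([
  [15,[0,0,0],-0.09],
  [15,[0,0,-1],-0.09],
  [15,[0,0,-5],-0.09],
  [15,[0,0,-15],-0.09],
  [15,[0,0,-30],-0.09],
  [15,[0,0,-60],-0.09],
  [15,[0,0,-90],-0.09],
  [15,[0,0,-120],-0.09],
  [15,[-20,20,-130],-0.09],
  [15,[-20,20,-130],-0.09],
  [15,[-20,20,-130],-0.09],
  [15,[-20,20,-130],-0.09],
])

```text
time: 19.13
position: [0.4673, 0.1889, 0.3088]
ee_rot: [[0.625, 0.781, 0.001], [0.781, -0.625, 0.001], [0.002, 0.0, -1.0]]
contact_force: [0.9, -0.1, -1.0]
opening: 0.0252
grip_force: 59.3
```

```bash
python3 chk.py; python3 - <<'E'
from h import *
o=state();a=get_image("wrist");p=a["pixels"];cv2.imwrite("pics/l.png",p)
rs=silhouettes("tool_block","wrist")
for r in rs[:2]:
    y,x=np.nonzero(r["pixels"]);print(round(r["conf"],2),r["uv"],x.min(),x.max(),y.min(),y.max())
r=rs[0];m=r["pixels"].astype(np.uint8);hull=cv2.fillConvexPoly(np.zeros_like(m),cv2.convexHull(np.argwhere(m)[:,::-1].astype(np.int32)),1)
g=cv2.cvtColor(p,cv2.COLOR_BGR2GRAY)
dk=((g<35)&(cv2.erode(hull,np.ones((5,5)))>0)).astype(np.uint8)
n,l,st,ce=cv2.connectedComponentsWithStats(dk)
for i in range(1,n):
    if st[i,4]>15: print(st[i],ce[i],np.round(atz(a,ce[i],.048),4))
print(np.round(proj(a,[[.4626,.0256,.048]])))
y0,x0=[int(t) for t in proj(a,[[.4626,.0256,.048]])[0][::-1]]
if 40<y0<360 and 40<x0<600: print(g[y0-40:y0+40:3,x0-40:x0+40:3])
E
```

```text
t 19.1333 pos [0.4673 0.1889 0.3088] op 0.0252 F [ 0.9 -0.1 -1. ]
[[0.625, 0.781, 0.001], [0.781, -0.625, 0.001], [0.002, 0.0, -1.0]]
[ 0.025 -0.017 -0.005]
[(np.float64(3.0), np.float64(-0.32)), (np.float64(26.5), np.float64(0.87)), (np.float64(45.5), np.float64(-0.26))]
[(np.float64(1.0), np.float64(-0.25)), (np.float64(27.5), np.float64(0.82)), (np.float64(47.0), np.float64(-0.18))]
[(np.float64(25.5), np.float64(0.88)), (np.float64(44.0), np.float64(-0.38))]
[2, 2, -1, -2, -2, -3, -7, -10, -9, -5, -2, -1, 0, 2, 5, 6, 6, 5, 5, 5, 5, 3, 2, 4, 4, 2, 2, 1, -7, -17, -25, -20, -12, -2, 5, 5, 6, 6, 5, 4, 5, 6, 6, 3, 0, 1, 3, 5, 6, 6]
t 19.1833 pos [0.467  0.1893 0.3083] op 0.0254 F [ 0.2  0.9 -1.1]
[[0.624, 0.782, 0.0], [0.782, -0.624, 0.001], [0.001, -0.0, -1.0]]
0.63 [402.1, 275.0] 368 438 236 309
[371 239  37  36 596] [388.63087248 254.20973154] [0.4698 0.0693 0.048 ]
[416 261  14  18  21] [422.9047619  269.71428571] [0.4891 0.0283 0.048 ]
[398 277  17  14 175] [406.25142857 283.77714286] [0.464  0.0249 0.048 ]
[[405. 284.]]
[[ 85  87  89  85  84  86  78  22  26  21  23  18  19  22  
[... 2292 characters left out ...]
  15  16  19  17  21]
 [ 11  14  16  16  12   8  13  13  16  17  13  12  14  15  23  44  49  45
   24  15  14  13  19  12  17  18  14]
 [ 14  15  10  16  13  10  13  17  16  19  14  13   9  13  15  14   7  14
   11  20  16  18  21  25  20  18  20]
 [ 12  15  12  15  14  12  20  10  11  11  13  12   9  17  13  15  11  16
   12  18  21  19  15  37  48  50  40]
 [  9  14  16  16  12  10  14  18  15  11  11  13  11  11   8  19   8  15
   10  14  14  21  21  21  16  15  18]
 [  6  15  11  15  16   9  13  14  11  14  11  11  13   9  13  13  15  13
   10  17  24  19  19  18  18  19  21]
 [ 12  10  13  14  12  10  12  12  10  11   9  14  12  12  14  15  13  19
   11  15  21  29  23  12  15  20  15]]
```

The hole centre measures (0.464, 0.025), which fits the pickup position. Zero held after withdrawal. Going over the hole.

Call:
send_rows([
  [15,[-131,100,0],0],
  [15,[-131,100,0],0],
  [15,[-131,100,0],0],
  [15,[-131,100,20],0],
  [15,[-131,100,60],0],
  [15,[-131,100,95],0],
  [15,[-131,100,115],0],
  [15,[-131,100,120],0],
  [15,[-131,100,120],0],
  [15,[-131,100,120],0],
])

```text
time: 20.12
position: [0.464, 0.0245, 0.1887]
ee_rot: [[0.623, 0.782, 0.001], [0.782, -0.623, 0.0], [0.001, 0.0, -1.0]]
contact_force: [0.2, -0.1, -0.7]
opening: 0.0252
grip_force: 59.3
```

```bash
python3 - <<'E'
from h import *
o=state();a=get_image("wrist");p=a["pixels"];cv2.imwrite("pics/m.png",p)
R=np.array(o["ee_rot"]);P=o["position"]
print(proj(a,[[.464,.0249,.048],P+R@[0.001,0,.132]]))
E
```

```text
t 20.1167 pos [0.464  0.0245 0.1887] op 0.0252 F [ 0.2 -0.1 -0.7]
[[0.623, 0.782, 0.001], [0.782, -0.623, 0.0], [0.001, 0.0, -1.0]]
[[319.12443786 215.3443888 ]
 [319.54158711 218.88381664]]
```

Call:
send_rows([
  [15,[0,0,6],0],
  [15,[0,0,12],0],
  [15,[0,0,18],0],
  [15,[0,0,24],0],
])

```text
time: 20.5
position: [0.4636, 0.024, 0.1641]
ee_rot: [[0.624, 0.781, 0.001], [0.781, -0.624, 0.0], [0.001, 0.001, -1.0]]
contact_force: [0.6, 0.9, -2.0]
opening: 0.0254
grip_force: 59.3
```

Call:
send_rows([
  [15,[0,0,8],0],
  [15,[0,0,16],0],
  [15,[0,0,22],0],
  [15,[0,0,25],0],
  [15,[0,0,26],0],
])

```text
time: 20.92
position: [0.4631, 0.0239, 0.1374]
ee_rot: [[0.624, 0.781, -0.001], [0.781, -0.624, -0.0], [-0.001, -0.001, -1.0]]
contact_force: [-0.2, -0.8, -1.7]
opening: 0.0253
grip_force: 59.3
```

Call:
send_rows([
  [15,[0,0,0.7],0],
  [15,[0,0,0.7],0],
  [30,[0,0,0.7],0],
  [45,[0,0,0.7],0],
  [60,[0,0,0.7],0],
  [60,[0,0,0.7],0],
  [60,[0,0,0.7],0],
  [60,[0,0,-15],0],
  [60,[0,0,-45],0],
  [60,[0,0,-85],0],
  [60,[0,0,-125],0],
  [60,[0,0,-150],0],
])

```text
time: 21.92
position: [0.4642, 0.024, 0.2918]
ee_rot: [[0.624, 0.781, 0.004], [0.781, -0.624, 0.0], [0.003, 0.003, -1.0]]
contact_force: [0.4, -0.3, -0.0]
opening: 0.0602
grip_force: 0.0
```

Call:
send_rows([
  [60,[0,0,0],0],
  [60,[0,0,0],0],
  [60,[0,0,0],0],
])

```text
time: 22.17
position: [0.4629, 0.0238, 0.2879]
ee_rot: [[0.624, 0.781, -0.001], [0.781, -0.624, -0.0], [-0.001, -0.0, -1.0]]
contact_force: [-0.5, 0.3, -0.3]
opening: 0.0599
grip_force: 0.0
```

```bash
python3 chk.py; python3 - <<'E'
from h import *
o=state();a=get_image("wrist");s=get_image("scene")
r=silhouettes("driver","wrist")[0];y,x=np.nonzero(r["pixels"]);print("drv",round(r["conf"],2),r["uv"],x.min(),x.max(),y.min(),y.max())
ang=np.linspace(0,6.28,13)
for z,rad in[(.103,.0135),(.054,.013)]:
    q=proj(a,[[.464+rad*np.cos(t),.025+rad*np.sin(t),z] for t in ang]);print("expected",z,q.min(0),q.max(0))
for cam,im in(("scene",s),):
  for r in silhouettes("driver",cam)[:2]: print(cam,round(r["conf"],2),r["uv"],np.round(atz(im,r["uv"],.08),3))
for r in silhouettes("chocolate","side")[:2]: print("choc",round(r["conf"],2),np.round(atz(get_image("side"),r["uv"],.02),3))
E
```

```text
t 22.1667 pos [0.4629 0.0238 0.2879] op 0.0599 F [-0.5  0.3 -0.3]
[[0.624, 0.781, -0.001], [0.781, -0.624, -0.0], [-0.001, -0.0, -1.0]]
[0.034 0.02  0.069]
[(np.float64(2.5), np.float64(-0.31)), (np.float64(26.0), np.float64(0.86)), (np.float64(45.5), np.float64(-0.24))]
[(np.float64(1.0), np.float64(-0.24)), (np.float64(27.5), np.float64(0.8)), (np.float64(47.0), np.float64(-0.17))]
[(np.float64(25.0), np.float64(0.87)), (np.float64(44.0), np.float64(-0.35))]
[3, 2, -1, -2, -2, -3, -7, -11, -9, -5, -2, -1, 0, 2, 4, 5, 5, 5, 5, 5, 5, 3, 3, 4, 4, 2, 2, 1, -6, -17, -25, -20, -11, -2, 5, 5, 6, 6, 4, 3, 4, 5, 5, 3, 1, 2, 4, 5, 6, 6]
t 22.2167 pos [0.4626 0.0238 0.2873] op 0.0599 F [-0.  -0.5 -0.7]
[[0.624, 0.781, -0.002], [0.781, -0.624, -0.0], [-0.002, -0.002, -1.0]]
drv 0.88 [627.8, 166.0] 606 639 152 179
expected 0.103 [303.75198941 177.6065669 ] [336.9002907 209.2611623]
expected 0.054 [306.71207977 164.93323035] [333.88241381 191.26901636]
scene 0.6 [309.1, 250.3] [0.459 0.036 0.08 ]
scene 0.44 [322.1, 199.5] [ 0.659 -0.125  0.08 ]
choc 0.46 [0.533 0.313 0.02 ]
```

```bash
python3 - <<'E'
from h import *
a=get_image("wrist");b=get_image("side")
for r in silhouettes("driver","wrist")[:3]:
    y,x=np.nonzero(r["pixels"]);print(round(r["conf"],2),r["uv"],x.min(),x.max(),y.min(),y.max())
u,v=map(int,proj(b,[[.441,-.273,.034]])[0]);print(u,v,cv2.cvtColor(b["pixels"],6)[v-8:v+9:2,u-10:u+11:2])
E
```

```text
0.95 [320.0, 189.8] 305 335 165 208
0.64 [625.1, 164.1] 604 639 152 181
290 270 [[ 92  67  45  43  39  42  40  39  45  57  75]
 [ 92  80  52  49  61  81 107 130 145 140 156]
 [ 98 104 119 143 174 193 202 230 240 230 226]
 [183 213 223 209 186 150 118 179 240 247 247]
 [244 246 220 112  78  62  59  83 183 243 247]
 [247 246 202  60  54  58  55  58 100 218 245]
 [248 245 202  54  43  54  54  52  54 149 240]
 [247 246 190  49  32  43  41  36  36 115 235]
 [248 246 220  93  30  32  32  36  35 111 234]]
```

The driver stands upright and seated (305–335 × 165–208, as expected), the chocolate is on the board and the gripper is clear. Handing in.

```bash
python3 -c "
from h import *
print(manip.close_job())"
```

```text
the job is handed in; nothing more can be done
None
```

The job is handed in, with no verdict returned: at the last check the chocolate lay on the marble board, the dial's zero mark stood within about 2° of the pointer, the driver was upright in its block and the gripper was clear.

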